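Release a glued blank from a ratchet clamp

TASK

The glue has set: hold the clamp's pawl lifted off its ratchet wheel by pressing the black thumb bar down, and meanwhile slide the green jaw all the way back to its stop, without ever loading the jaw or the pawl with more than 30 N. Then take the wooden blank out of the clamp and stand it upright on the cork of the tray, set down and not dropped, next to the finished one. Leave everything else where it is.

Things in the scene. Friction and masses are not known exactly. Their poses are not given: they have to be found in the camera images.
- clamp: Ratchet clamp, fixed; dark steel base plate 345 x 90 x 20 mm, spans x -155 to +190, y -45 to +45 mm. Origin at its underside, on the table. x runs along it, the way the jaw backs off; z up. Fence: 80 mm wide, face at x = -125, top 79 mm above the table. The blank stands on the plate (20 mm above the table) between fence and jaw, its y sides free for fingers.
- jaw: Green jaw carriage with all it carries, slides only along clamp x: shut as found, soft black rubber stop (1.5 N/mm) met 47 mm back. Axes as the clamp's; origin on the plate's top, below the pad's face. Its sprung rubber pad presses the blank with 7 N, so it jumps back about 2 mm when freed; then 3 N of friction, stays where left. Jaw block top z = 54 mm. More than 30 N between robot and it counts as damage.
- pawl: Red sprung lever, 89 mm long, pivot (origin) at jaw x = 100, z = 73 mm, axis y. Nose (-x) in the wheel's teeth, tail (+x) carries the thumb bar. z axis upright when down. Tail pressed down lifts the nose: clear at 0.14 rad (bar 7 mm down), hard stop at 0.18 rad (8.6 mm). Force on the bar: 3 to 12 N before it clears, about 9 N held clear, rigid past the stop. Springs back when let go.
- pawl_tail (a point): Nominal top of the black thumb bar, 48 mm behind and 27 mm above the pawl's pivot (120 mm above the table, clamp x = +83 mm when shut). Round bar, 16 mm thick, 40 mm long in y, centre line 16 mm in front of the push plate. Screw-adjusted: its real top is up to 9 mm above or below this point, not measured: find it by touch. A shut gripper tip next to the push plate covers the bar.
- jaw_face (a point): Centre of the face of the jaw that presses the blank, 27 mm above the base plate; in the clamp's frame x = -65 mm when shut, about -18 mm when it meets its stop.
- push_face (a point): Point on the front face of the green push plate behind the thumb bar, which a fingertip pushes to drive the jaw back: jaw x = 164 mm (clamp x = +99 when shut), middle in y, 120 mm above the table. Plate 56 mm wide in y, 8 mm thick, top 135 mm above the table.
- blank: Glued wooden blank, light wood with a dark middle layer: 60 mm (its x, along the clamp), 36 mm (its y), 55 mm tall, about 80 g. Origin at the centre of its underside.
- tray: Low drying tray fixed on the table: cork floor 240 x 150 mm (x, y), 6 mm above the table; rim 6 mm wide outside the cork, 14 mm high. Origin at the centre of its underside. The finished blank stands on its +x half; the -x half is free.
- finished_blank: A finished blank of the same size, standing on the tray's +x half with its long side along the tray's y. Origin at the centre of its underside. Bystander.
- glue_bottle: White glue bottle, 56 mm in diameter, 150 mm tall. Origin at the bottom. Bystander.
- hammer: Hammer lying on the table, 260 mm. Bystander.
- glue_brush: Brush lying on the table, 180 mm. Bystander.
- peg_cup: Blue cup, 72 mm in diameter, 80 mm tall. Bystander.
- offcut: Wooden offcut lying beside the clamp, 75 x 26 x 16 mm. Bystander.
- wheel_axle (a point): Axle (along y) of the steel ratchet wheel on the jaw, 60 mm across, 14 teeth; 60 mm behind the jaw face, 60 mm above the table. It turns as the jaw slides (6.3 mm a tooth); with the pawl down it cannot turn the opening way, so the jaw can not back off.
Things that resemble listed ones, but are neither listed nor needed, are in the scene too. What is shaped like the blank but blue or purple is not meant.

How it is judged:
By the outcome, as a careful person would: the job done as asked, in the order asked, and still so for the second after the job is handed in, with the robot touching nothing.
It also fails if it takes over 72 s, if anything falls off the work surface, if the arm or the gripper's body presses on something with over 40 N, if the wrist force passes 120 N, or if a joint passes its speed limit or range.

ROBOT

A 6-joint arm with a two-finger parallel gripper is mounted at the origin on the work surface. World frame = base frame: x ahead of the robot, y to its left, z up, the work surface at z = 0. Lengths are in mm, angles in rad, forces in N, time in s.
With the tool pointing down it reaches from about 325 to 875 mm from the base axis. Payload 4.4 kg.
Tool frame: the origin (TCP) lies on the centre line of the jaws, within the pads' length; the fingertips stand ahead of it and the grasp point (between the pads) lies 6 mm ahead of it (ctrl.tcp_to_tips is the z of the fingertips in the tool frame, in mm); z points along the fingers, y is the direction in which the jaws open and shut (so a half turn about z gives the same grasp; the last joint's range is limited). The gripper opens to 85 mm and grips with 20 to 120 N. Pads are 22 mm wide; open, the fingers measure 114 mm over their backs; the gripper's body (76 mm by 85 mm) begins 54 mm behind the grasp point. The pads swing forward as they close: fully open they stand 13 mm farther back than shut.
Start: joints at [-0.15, 0.207, 1.542, -0, 1.393, -0.15], TCP at [575.002, -0.012, 256.282] pointing down, gripper open.
Joint ranges: [-2.73, 2.73], [-0.86, 2.22], [0.23, 2.46], [-1.11, 4.25], [0.08, 2.63], [-2.82, 2.82]. Speed limits (rad/s): [2.79, 2.79, 3.14, 3.14, 3.14, 3.14].

INTERFACE

Orientations are given as a 3x3 rotation matrix whose columns are the frame's x, y, z axes.
In Python, from plant import ctrl, sensors, optics gives the robot as it stands. Calls block until the motion is done:
- ctrl.move_ptp(position, orientation): joint-space move of the TCP to a pose.
- ctrl.move_l(position, rot=None, vel=150, threshold=None): straight line of the TCP; rot=None keeps the orientation; vel is the mean speed in mm/s. With threshold (N) it stops when the force on the tool has changed by that much, and returns True; else False.
- ctrl.set_joints(angles): joint-space move.
- ctrl.gripper_to(opening, force=None): finger opening in mm; force is the grip in N (None keeps the last); returns when the fingers have stopped.
- ctrl.hold(seconds).
- ctrl.solve_ik(position, orientation): joint angles nearest the present ones, or None.
- sensors.read_state(): the state.
- optics.grab_frame(name): name is "scene" or "side" or "wrist"; returns (picture, depth): 420x560x3 uint8, red, green, blue; 420x560 float32, mm along the optical axis (not along the pixel's ray), 0 where there is no reading.
- optics.camera_params(name): a dict with "mtx" (3x3 intrinsics, pixels), "R" (3x3) and "t" (3): a world point X has camera coordinates R X + t; the wrist camera has in their place "T_tool_cam" (4x4, takes a point from camera to tool coordinates, whose origin is the TCP and whose axes are the flange's). Camera axes: x right, y down, z forward; pixel columns grow to the right and rows downward; lengths in mm; the calibration is good to about 2 mm. A picture is of the moment at which its call begins: read the wrist's pose just before it. camera_params takes no time and is no camera call.
A pose or a line that the arm cannot do raises ctrl.MotionError and nothing moves.
- ctrl.finish_job(): hands the job in, once; it reports no verdict.
The state is a dict: "t": time; "q": joint angles; "qvel": joint speeds; "tau": joint torques, N m; "eef_pos": TCP position; "eef_rot": TCP orientation; "force": force on the tool from outside, world axes, zero at the start; "wrist_torque": the same for the moment, N m; "grip_width": finger opening in mm.
Only numpy, scipy, OpenCV 4.12 (cv2) and the standard library are available. Lean on these libraries where they do the work, as an engineer would, in place of code of your own. Each camera call takes 0.05 s, during which the arm holds its last target.

## Working session

There is one attempt and no reset: what is moved stays moved. The work goes in short steps, each a Python script; the robot and the scene stay as the last script left them, time stands still between calls to the robot, and variables do not carry over. Pictures are saved under pics/ and viewed, and the job is handed in when it is done.

```bash
ls; mkdir -p pics; cat > h.py <<'E'
import numpy as np, cv2
from plant import ctrl, sensors, optics
def grab(n,fn=None):
    s=sensors.read_state(); im,d=optics.grab_frame(n)
    if fn: cv2.imwrite('pics/'+fn,cv2.cvtColor(im,cv2.COLOR_RGB2BGR))
    return s,im,d
def cam(n,s=None):
    p=optics.camera_params(n)
    K=np.array(p['mtx'])
    if 'R' in p: R=np.array(p['R']);t=np.array(p['t']).ravel(); return K,R,t
    T=np.array(p['T_tool_cam']); Rw=np.array(s['eef_rot'])@T[:3,:3]; o=np.array(s['eef_pos'])+np.array(s['eef_rot'])@T[:3,3]
    return K,Rw.T,-Rw.T@o
def pts(d,c):
    K,R,t=c; v,u=np.mgrid[:d.shape[0],:d.shape[1]]
    P=np.stack([(u-K[0,2])/K[0,0]*d,(v-K[1,2])/K[1,1]*d,d],-1)
    return (P-t)@R
def proj(X,c):
    K,R,t=c; p=(R@np.asarray(X,float).T).T+t; p=p@K.T; return p[...,:2]/p[...,2:]
E
python3 - <<'E'
from h import *
for n in('scene','side','wrist'):
    s,im,d=grab(n,n+'0.png'); np.savez('/tmp/'+n+'0.npz',im=im,d=d)
    K,R,t=cam(n,s); print(n,K[0,0],-R.T@t,R[2])
print(ctrl.tcp_to_tips,s)
E
```

```text
pics
scene 434.87241738445596 [1290.23967982  362.40752581  936.14655602] [-0.64030553 -0.34039587 -0.68857787]
side 400.8182600616052 [ 314.03405532 -762.64444066 1048.69705116] [ 0.161513    0.59350193 -0.78845989]
wrist 353.03895745390315 [574.13342751  80.83622263 372.65452553] [-0.00122104 -0.31283823 -0.94980564]
25.0 {'t': 0.1, 'q': array([-1.50470928e-01,  2.07341788e-01,  1.54283771e+00,  2.19556551e-05,
        1.39350021e+00, -1.50504082e-01]), 'qvel': array([-0.0005578 , -0.00149864, -0.00360222, -0.00082262, -0.00025056,
        0.00095153]), 'tau': array([-6.50861111e-04, -3.84093010e+01, -2.92548752e+01, -2.51638894e-04,
        4.84987657e-03,  7.72491080e-05]), 'eef_pos': array([5.74358738e+02, 1.08988499e-01, 2.55225224e+02]), 'eef_rot': array([[-2.89146064e-05,  9.99997877e-01, -2.06022598e-03],
       [ 9.99999944e-01,  2.96032438e-05,  3.34223622e-04],
       [ 3.34283902e-04, -2.06021620e-03, -9.99997822e-01]]), 'force': array([-0.24353871,  0.04768531, -0.51200055]), 'wrist_torque': array([ 0.007394  , -0.00727845,  0.05514367]), 'grip_width': 85.5327228471936}
```

View pics/scene0.png

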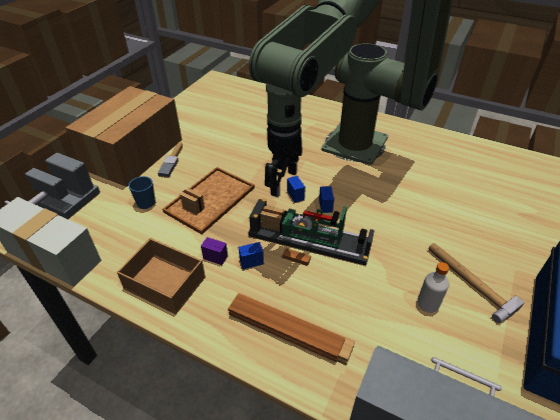

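View pics/side0.png

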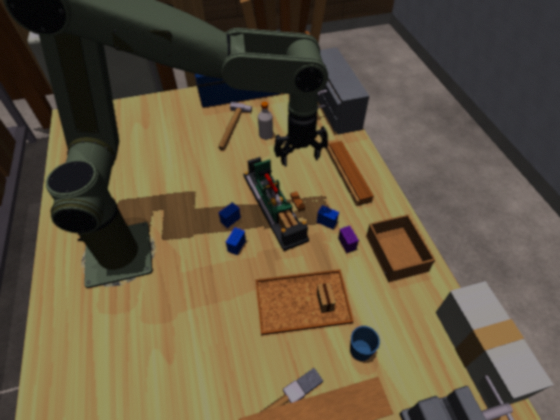

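View pics/wrist0.png

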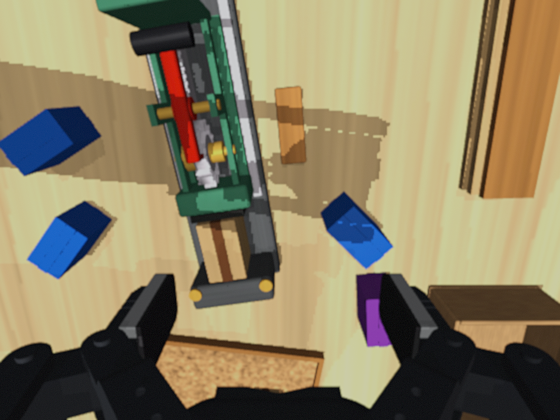

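```bash
python3 - <<'E'
from h import *
s=sensors.read_state()
ctrl.move_l([575,100,300],vel=200)
s,im,d=grab('wrist','wrist1.png'); np.savez('/tmp/wrist1.npz',im=im,d=d)
for n in('wrist','scene','side'):
    if n!='wrist':
        z=np.load(f'/tmp/{n}0.npz'); im,d=z['im'],z['d']
    P=pts(d,cam(n,s)); 
    m=(d>0)&(P[...,2]>14)&(P[...,2]<25)&(P[...,0]>450)&(P[...,0]<720)&(P[...,1]>-150)&(P[...,1]<330)
    m=cv2.morphologyEx(m.astype(np.uint8),cv2.MORPH_OPEN,np.ones((2,2)))
    q=P[m>0][:,:2]; v=np.column_stack([q]).astype(np.float32)
    tb=(d>0)&(abs(P[...,2])<15)&(im.mean(-1)>100)
    print(n,m.sum(),cv2.minAreaRect(v) if len(v) else 0, v.min(0),v.max(0),'table z',np.median(P[tb][:,2]))
    cv2.imwrite(f'pics/m_{n}.png',m*255)
print(s['t'],s['eef_pos'],s['force'])
E
```

```text
wrist 8515 ((558.91064453125, 28.723342895507812), (207.35232543945312, 401.9424133300781), 14.113889694213867) [ 450.6561  -140.96944] [708.1867  224.81392] table z -0.5217852138115254
scene 1452 ((901.1660766601562, 91.53305053710938), (859.1084594726562, 401.1700439453125), 9.815042495727539) [ 451.32806 -146.50296] [1290.2396   362.40753] table z 0.3634132088144662
side 592 ((512.5654296875, -297.34588623046875), (977.844970703125, 259.7867736816406), 81.77149963378906) [ 314.03406 -762.6445 ] [666.8824  203.58067] table z -0.8879887554041574
0.8417 [574.70714419  99.58741632 299.4185011 ] [ 0.63151294  0.22910802 -0.14401112]
```

View pics/wrist1.png

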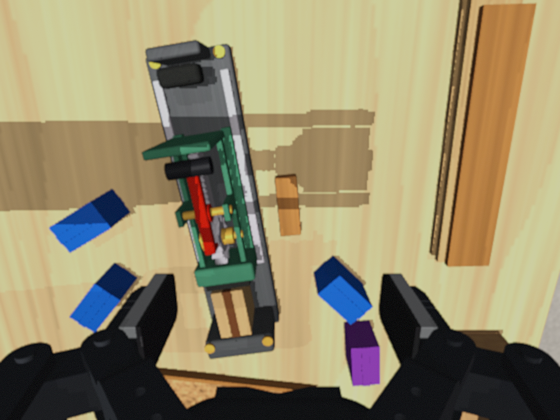

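View pics/m_wrist.png

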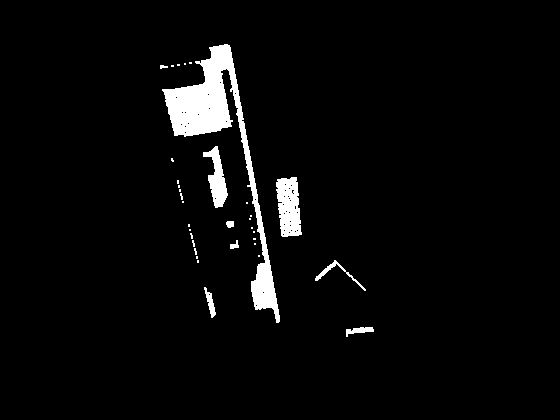

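```bash
python3 - <<'E'
from h import *
z=np.load('/tmp/wrist1.npz'); im,d=z['im'],z['d']; s=sensors.read_state(); c=cam('wrist',s); P=pts(d,c)
m=((d>0)&(P[...,2]>15)&(P[...,2]<26)).astype(np.uint8); m[:, :150]=0
n,l,st,_=cv2.connectedComponentsWithStats(m,connectivity=8)
big=[i for i in range(1,n) if st[i,4]>250]; print([st[i] for i in big])
# right edge: for each row the rightmost plate pixel (u<285)
E=[];
for v in range(60,315):
    u=np.nonzero(m[v,:])[0]
    if v>170: u=u[u<283]
    if v<170: u=u[u<275]
    if 175<v<240: u=u[u<272-0]
    if len(u): E.append((u.max(),v))
E=np.array(E); 
vx,vy,x0,y0=cv2.fitLine(E.astype(np.float32),cv2.DIST_HUBER,0,.01,.01).ravel()
r=(E[:,0]-x0)*vy-(E[:,1]-y0)*vx; print('inl',np.mean(abs(r)<1.5),np.std(r[abs(r)<1.5]))
def ray(u,v,h):
    K,R,t=c; o=-R.T@t; dd=R.T@np.linalg.inv(K)@np.array([u,v,1.]); return o+dd*(h-o[2])/dd[2]
E=E[abs(r)<1.5]; G=np.array([ray(u+.5,v,20) for u,v in E])
vx,vy,x0,y0=cv2.fitLine(G[:,:2].astype(np.float32),cv2.DIST_HUBER,0,.01,.01).ravel()
if vy<0: vx,vy=-vx,-vy
ex=np.array([vx,vy]); ey=np.array([-vy,vx]); print('ex',ex,'yaw',np.arctan2(vy,vx))
edge=np.array([x0,y0])   # on y=-45
base=edge+45*ey
# express all clamp points in frame; plate end
def show(name,mask):
    Q=P[mask]; a=(Q[:,:2]-base)@ex; b=(Q[:,:2]-base)@ey
    print(name,len(Q),'a',np.percentile(a,[0,1,50,99,100]).round(1),'b',np.percentile(b,[0,1,50,99,100]).round(1),'z',np.percentile(Q[:,2],[2,50,98]).round(1))
A=(P[...,:2]-base)@ex; B=(P[...,:2]-base)@ey; Z=P[...,2]
near=(d>0)&(abs(B)<60)&(abs(A)<260)
np.save('/tmp/cl.npy',np.r_[ex,base])
show('plate',near&(Z>15)&(Z<26))
show('z76-83',near&(Z>76)&(Z<83)&(A<-20))
show('fence',near&(Z>70)&(Z<83)&(A<-100))
show('push top',near&(Z>131)&(Z<140))
hsv=cv2.cvtColor(im,cv2.COLOR_RGB2HSV)
blk=near&(im.max(-1)<45)&(Z>95)
show('bar',blk)
wood=near&(hsv[...,0]>5)&(hsv[...,0]<25)&(hsv[...,1]>60)&(Z>65)&(Z<85)
show('wood',wood)
show('jawblock',near&(Z>68)&(Z<80)&(hsv[...,0]>50)&(hsv[...,0]<90))
np.save('/tmp/A.npy',A)
E
```

```text
[array([ 435,    0,   43,  262, 1529], dtype=int32), array([ 150,   43,  129,  279, 7697], dtype=int32), array([201, 144,  26,  63, 753], dtype=int32), array([275, 176,  26,  59, 607], dtype=int32)]
inl 0.996078431372549 0.3034803196349333
ex [-0.15327433  0.9881837 ] yaw 1.7246773
plate 8940 a [-181.1 -155.5   86.7  158.   162.3] b [-44.8 -44.3 -18.3  44.2  45.7] z [17.  19.4 25.7]
z76-83 1245 a [-177.9 -177.  -162.1  -26.1  -20.1] b [-39.6 -38.2  -0.8  38.3  40.1] z [76.2 77.8 81.9]
fence 2625 a [-178.3 -176.6 -152.7 -101.2 -100. ] b [-39.8 -38.7   0.7  37.7  40.1] z [71.8 75.  81.2]
push top 690 a [71.4 71.6 75.8 79.5 79.7] b [-27.7 -27.1  -0.4  27.1  28.1] z [131.8 133.9 135.5]
bar 15401 a [ 1.6 28.1 48.1 61.6 78.1] b [-60.  -58.8 -27.5  11.4  21.3] z [113.3 340.9 360.9]
wood 2108 a [-177.5 -169.9 -121.5  161.6  162.3] b [-39.8 -38.5   0.   38.2  40.1] z [66.2 74.  81.4]
jawblock 1433 a [-175.1  -90.7  -68.8  142.8  160.4] b [-35.9 -31.9  -1.6  30.5  34.5] z [68.3 72.8 78.3]
```

```bash
python3 - <<'E'
from h import *
ex=np.load('/tmp/cl.npy'); base=ex[2:]; ex=ex[:2]; ey=np.array([-ex[1],ex[0]])
O=base-27.5*ex; print('clamp O',O,'yaw',np.arctan2(ex[1],ex[0]),'blank',O-95*ex,'push',O+99*ex)
for n in('scene','side'):
    z=np.load(f'/tmp/{n}0.npz'); im,d=z['im'],z['d']; c=cam(n); P=pts(d,c); Z=P[...,2]
    A=(P[...,:2]-O)@ex; B=(P[...,:2]-O)@ey
    near=(d>0)&(abs(B)<60)&(abs(A)<230)
    for nm,k in(('push',near&(Z>129)&(Z<141)&(A>70)),('fence',near&(Z>70)&(Z<84)&(A<-122)),('bar',near&(im.max(-1)<50)&(Z>105)&(A>60)&(A<95))):
        if k.sum(): print(n,nm,k.sum(),np.percentile(A[k],[2,50,98]).round(1),np.percentile(B[k],[2,50,98]).round(1),np.percentile(Z[k],[2,50,98]).round(1))
    # tray: raised region z 3..20
    m=((d>0)&(Z>3)&(Z<22)).astype(np.uint8)
    seed=(210,185) if n=='scene' else (285,310)
    m=cv2.morphologyEx(m,cv2.MORPH_CLOSE,np.ones((5,5)))
    nn,l,st,_=cv2.connectedComponentsWithStats(m); i=l[seed[1],seed[0]]; print(n,'tray cc',i,st[i])
    k=(l==i)&(d>0)&(Z>3)&(Z<22); q=P[k][:,:2].astype(np.float32); print(cv2.minAreaRect(q),np.median(Z[k]))
    lo=q.min(0);hi=q.max(0)
    fb=(d>0)&(Z>50)&(Z<70)&(P[...,0]>lo[0])&(P[...,0]<hi[0])&(P[...,1]>lo[1])&(P[...,1]<hi[1])
    if fb.sum(): print('fin',fb.sum(),cv2.minAreaRect(P[fb][:,:2].astype(np.float32)))
E
```

```text
clamp O [507.9083    32.018448] yaw 1.7246773 blank [522.46936 -61.859  ] push [492.73413 129.84863]
scene push 49 [ 99.8 103.5 107.3] [-28.9  -3.6  26.3] [132.2 134.9 139.5]
scene fence 206 [-149.7 -134.8 -124.1] [-41.8  -5.   36. ] [71.  78.8 83.1]
scene bar 68 [75.7 82.7 90. ] [-21.   -4.7  18.5] [106.6 114.6 118.3]
scene tray cc 20 [   38    70   235   263 13800]
((348.0368347167969, -425.1404724121094), (1210.780029296875, 700.6011962890625), 2.5960826873779297) 6.5913715254193725
fin 3118 ((482.2604064941406, -416.5042419433594), (917.3010864257812, 727.3575439453125), 0.2798154354095459)
side push 44 [ 96.2 100.3 106.6] [-23.3   1.5  27.6] [129.1 132.3 136.1]
side fence 235 [-153.8 -141.8 -124.3] [-36.7   2.7  39.4] [70.8 77.2 82.2]
side bar 59 [73.1 77.6 92.9] [-15.5   2.3  21.2] [105.4 112.5 118.6]
side tray cc 459 [ 245  263  112   80 4942]
((496.7164001464844, -303.9791564941406), (202.88987731933594, 333.8549499511719), 82.42121124267578) 5.994079947015504
fin 304 ((552.9365844726562, -324.04083251953125), (61.68408203125, 36.20571517944336), 84.75218963623047)
```

```bash
cat >> h.py <<'E'
yaw=1.72468; ex=np.array([np.cos(yaw),np.sin(yaw),0]); ey=np.array([-ex[1],ex[0],0]); ez=np.array([0,0,1.])
O=np.array([507.9083,32.018448,0])
RC=np.column_stack([ex,np.cross(-ez,ex),-ez])
def W(x,y,z): return O+x*ex+y*ey+z*ez
def st():
    s=sensors.read_state(); p=s['eef_pos']-O; f=s['force']
    return s['t'],np.round([p@ex,p@ey,p[2]-25],2),np.round([f@ex,f@ey,f[2]],2)
E
python3 - <<'E'
from h import *
ctrl.gripper_to(0,30)
ctrl.move_ptp(W(85.5,0,160+25),RC)
print(st(),sensors.read_state()['grip_width'])
grab('wrist','wrist2.png')
ctrl.move_l(W(85.5,0,134+25),vel=60); ctrl.hold(.2); print(st())
r=ctrl.move_l(W(85.5,0,106+25),vel=12,threshold=2.0); print(r,st()); ctrl.hold(.1); print(st())
E
```

```text
(2.275, array([ 85.33,  -1.48, 161.23]), array([-0.14,  0.06,  0.9 ])) -0.21836479545776366
(3.1083, array([ 85.5 ,  -0.29, 134.37]), array([ 0.15, -0.14,  0.73]))
True (4.5583, array([ 8.5580e+01, -2.0000e-02,  1.1577e+02]), array([0.07, 0.84, 4.38]))
(4.6583, array([8.5590e+01, 2.0000e-02, 1.1572e+02]), array([0.62, 0.38, 5.  ]))
```

View pics/wrist2.png

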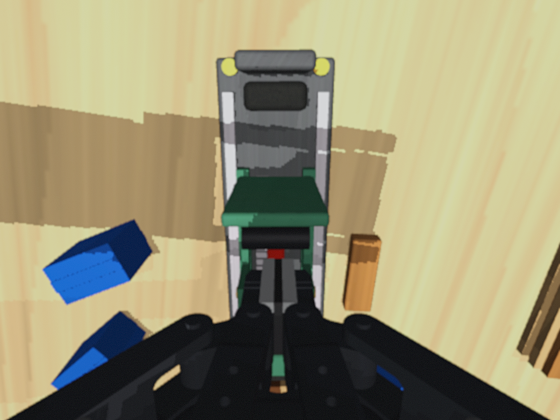

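The wrist view shows the tip centred over the black bar (275,238), with the green plate behind it. Contact is at a tip height of about 116 mm, so I'll press down in small steps.

```bash
python3 - <<'E'
from h import *
F0=0.75
z=115.7
for z in [114.5,113,111.5,110.5,109.7,109.2,108.8,108.5,108.2]:
    ctrl.move_l(W(85.5,0,z+25),vel=15); t,p,f=st(); print(round(t,2),z,p,f)
    if f[2]-F0>15 or abs(f[0])>8: break
E
```

```text
4.91 114.5 [ 85.79  -0.16 115.06] [0.94 0.85 5.92]
5.16 113 [ 86.26  -0.13 113.61] [2.96 1.32 5.79]
5.41 111.5 [ 86.64  -0.18 112.24] [3.29 2.32 7.12]
5.66 110.5 [ 86.89  -0.19 111.37] [4.49 0.15 7.  ]
5.91 109.7 [ 87.06  -0.22 110.69] [5.66 1.69 8.49]
6.16 109.2 [ 87.06  -0.28 110.4 ] [5.2  2.14 9.26]
6.41 108.8 [ 87.09  -0.27 109.99] [5.79 2.06 9.23]
6.66 108.5 [ 87.08  -0.31 109.6 ] [4.57 2.83 8.57]
6.91 108.2 [ 87.1   -0.34 109.38] [5.35 2.48 7.74]
```

```bash
python3 - <<'E'
from h import *
F0=0.75
for z in [107.8,107.4,107.0,106.7,106.4]:
    ctrl.move_l(W(86.5,0,z+25),vel=15); t,p,f=st(); print(round(t,2),z,p,f)
    if p[2]<108.1 or f[2]-F0>14: break
E
```

```text
7.16 107.8 [ 87.71  -0.39 109.09] [3.55 2.46 9.82]
7.41 107.4 [ 87.74  -0.41 108.81] [ 3.78  1.49 10.72]
7.66 107.0 [ 87.73  -0.45 108.41] [ 4.5   2.95 10.45]
7.91 106.7 [ 87.73  -0.48 108.23] [ 4.97  2.94 11.22]
8.16 106.4 [ 87.74  -0.47 107.84] [ 2.99  2.59 10.4 ]
```

```bash
python3 - <<'E'
from h import *
for x in [88,89,90,91,92,93,95]:
    ctrl.move_l(W(x,0,106.4+25),vel=15); t,p,f=st(); print(round(t,2),x,p,f)
    if f[2]>18 or f[0]<-13 or f[2]<4: break
E
```

```text
8.41 88 [ 88.67  -0.49 107.88] [ 2.09  2.87 10.85]
8.66 89 [ 89.11  -0.5  107.89] [ 1.19  2.45 10.11]
8.91 90 [ 89.54  -0.5  107.9 ] [-0.73  2.56 10.31]
9.16 91 [ 90.32  -0.5  107.9 ] [-2.56  3.61  9.86]
9.41 92 [ 91.26  -0.49 107.89] [-1.1   2.67 11.31]
9.66 93 [ 92.23  -0.51 107.89] [-1.83  3.3   9.99]
9.94 95 [ 94.29  -0.49 107.9 ] [-1.15  2.94 11.2 ]
```

```bash
python3 - <<'E'
from h import *
x=95.
while x<128:
    x+=4
    ctrl.move_l(W(x,0,106.4+25),vel=25); t,p,f=st()
    if f[2]>18 or f[0]<-14 or f[2]<4: print('brk');break
print(round(t,2),x,p,f)
while x<148:
    x+=1
    ctrl.move_l(W(x,0,106.4+25),vel=15); t,p,f=st(); print(round(t,2),x,p,f)
    if f[2]>18 or f[0]<-11 or f[2]<4: print('brk');break
grab('wrist','wrist3.png');grab('scene','scene3.png');grab('side','side3.png')
E
python3 -c "
import cv2;a=cv2.imread('pics/scene3.png');cv2.imwrite('pics/scene3c.png',cv2.resize(a[180:280,230:400],None,fx=4.5,fy=4.5,interpolation=2))"
```

```text
12.72 131.0 [130.54  -0.44 107.88] [-2.03  3.07 11.  ]
12.97 132.0 [131.38  -0.44 107.88] [-2.38  2.44 10.08]
13.22 133.0 [132.33  -0.44 107.91] [-2.43  3.18 10.47]
13.47 134.0 [133.34  -0.44 107.89] [-1.9   2.77 11.3 ]
13.72 135.0 [134.31  -0.42 107.89] [-2.1   2.76 11.06]
13.97 136.0 [135.08  -0.44 107.9 ] [-3.34  4.14 10.53]
14.22 137.0 [135.76  -0.44 107.88] [-3.02  3.82 10.8 ]
14.47 138.0 [136.45  -0.43 107.9 ] [-4.92  3.13 11.44]
14.72 139.0 [137.14  -0.45 107.91] [-5.42  2.35 11.05]
14.97 140.0 [137.82  -0.44 107.91] [-7.1   3.36 10.87]
15.22 141.0 [138.51  -0.42 107.89] [-7.9   3.81 11.25]
15.47 142.0 [139.2   -0.42 107.89] [-9.94  2.56 12.23]
15.72 143.0 [139.87  -0.43 107.92] [-9.92  3.85 11.21]
15.97 144.0 [140.54  -0.46 107.94] [-11.75   3.27  11.37]
brk
```

View pics/wrist3.png

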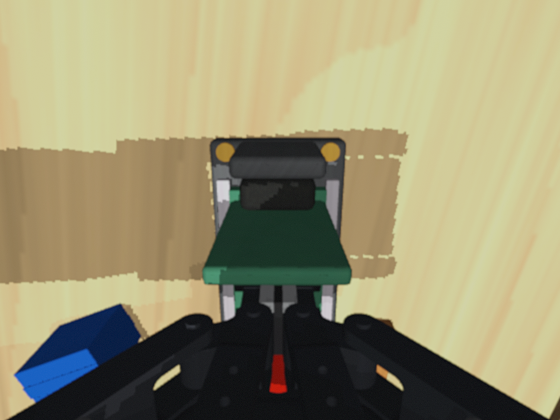

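View pics/scene3c.png

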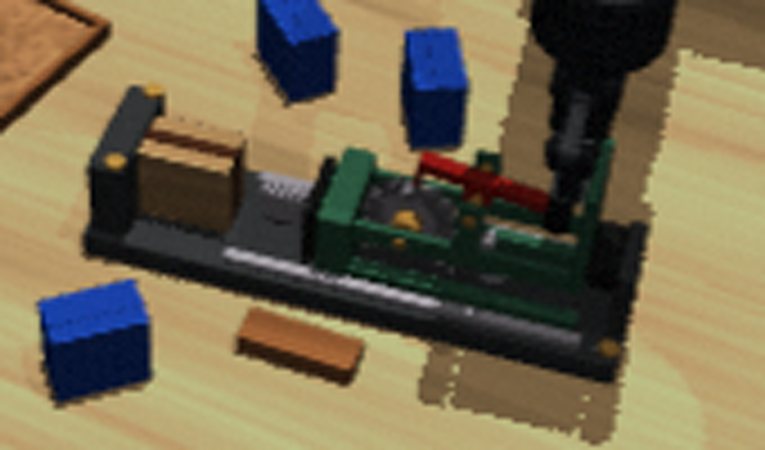

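```bash
python3 - <<'E'
from h import *
ctrl.move_l(W(142.5,0,106.4+25),vel=15); print(st())
for z in [110,114,118,124]:
    ctrl.move_l(W(142.5,0,z+25),vel=30); print(st())
ctrl.move_l(W(138,0,175+25),vel=100); print(st())
# view tray
s=sensors.read_state()
R=np.column_stack([[0,1,0],[1,0,0],[0,0,-1]]).astype(float)
ctrl.move_ptp([500,-340,300],R); ctrl.hold(.3)
s,im,d=grab('wrist','wrist4.png'); np.savez('/tmp/wrist4.npz',im=im,d=d); print(s['t'],s['eef_pos'])
_,im,d=grab('scene','scene4.png'); np.savez('/tmp/scene4.npz',im=im,d=d);_,im,d=grab('side','side4.png'); np.savez('/tmp/side4.npz',im=im,d=d)
a=cv2.imread('pics/side4.png');cv2.imwrite('pics/side4c.png',cv2.resize(a[140:360,200:400],None,fx=2.7,fy=2.7,interpolation=2))
E
```

```text
(16.3667, array([139.95,  -0.45, 107.93]), array([-8.81,  4.38, 12.32]))
(16.6333, array([139.9 ,  -0.27, 110.67]), array([-7.44,  1.18,  7.4 ]))
(16.9167, array([139.95,   0.51, 113.41]), array([-8.26,  0.24,  1.66]))
(17.2, array([139.95,   1.3 , 116.6 ]), array([-7.42,  0.12, -1.15]))
(17.55, array([139.97,   1.8 , 122.22]), array([-7.28,  0.96, -1.18]))
(18.2083, array([138.08,   0.49, 174.38]), array([ 0.15,  0.85, -0.08]))
20.3833 [ 500.32881783 -339.35607873  299.96049922]
```

View pics/wrist4.png

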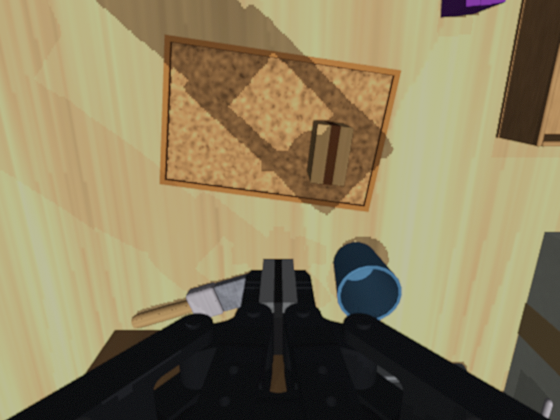

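View pics/side4c.png

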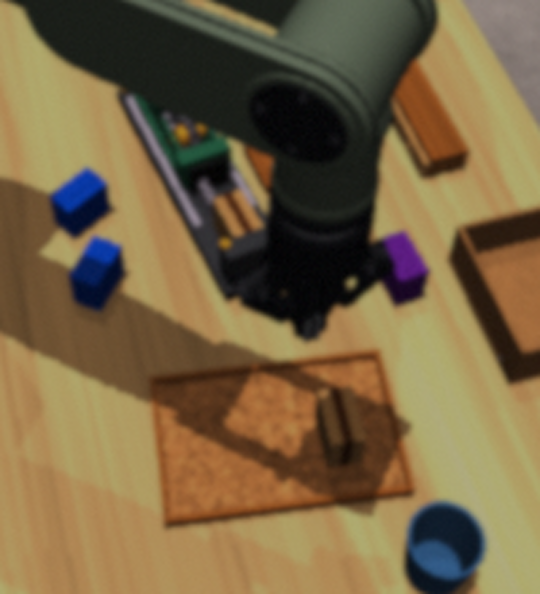

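```bash
python3 - <<'E'
from h import *
s=sensors.read_state(); z=np.load('/tmp/wrist4.npz'); im,d=z['im'],z['d']; c=cam('wrist',s); P=pts(d,c); Z=P[...,2]
m=((d>0)&(Z>3)&(Z<90)).astype(np.uint8); nn,l,stt,_=cv2.connectedComponentsWithStats(m); i=l[120,260]
k=l==i; print(stt[i],Z[(im.mean(-1)>120)&(l==0)&(d>0)].mean())
kk=k&(Z<22); rect=cv2.minAreaRect(P[kk][:,:2].astype(np.float32)); print('tray',rect,cv2.boxPoints(rect).round(1).tolist())
fb=k&(Z>56); r=cv2.minAreaRect(P[fb][:,:2].astype(np.float32)); print('fin',r,np.median(Z[fb]))
cork=k&(Z<10); print('corkz',np.median(Z[cork]))
z=np.load('/tmp/scene4.npz'); im,d=z['im'],z['d']; P=pts(d,cam('scene')); Z=P[...,2]
A=(P[...,:2]-O[:2])@ex[:2];B=(P[...,:2]-O[:2])@ey[:2]; near=(d>0)&(abs(B)<45)
k=near&(A<-50)&(A>-122)&(Z>62)&(Z<84); print('blank scene',cv2.minAreaRect(np.c_[A[k],B[k]].astype(np.float32)),np.median(Z[k]))
k=near&(A>100)&(A<175)&(Z>128)&(Z<142); print('plate scene',np.percentile(A[k],[2,50,98]))
cv2.imwrite('pics/scene4c.png',cv2.resize(cv2.cvtColor(im,cv2.COLOR_RGB2BGR)[180:280,230:400],None,fx=4.5,fy=4.5,interpolation=2))
E
```

```text
[  159    34   242   178 33023] 0.13037482666894606
tray ((495.3282470703125, -301.29638671875), (162.4191131591797, 253.0810546875), 82.10303497314453) [[358.79998779296875, -364.3999938964844], [609.5, -399.1000061035156], [631.7999877929688, -238.1999969482422], [381.1000061035156, -203.5]]
fin ((553.8297729492188, -322.10137939453125), (60.48594284057617, 36.42287826538086), 84.57018280029297) 60.75381157045894
corkz 5.660510993416711
blank scene ((-93.12494659423828, -0.4285926818847656), (57.911842346191406, 41.84769058227539), 3.8400986194610596) 74.66174893130736
plate scene [151.54250603 155.54940162 159.28520172]
```

View pics/scene4c.png

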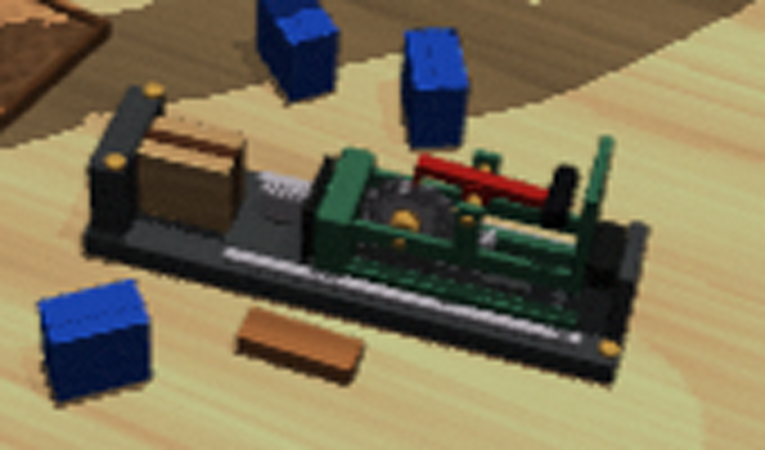

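The scene crop shows the jaw parked at its stop, the pawl back down, and the light/dark/light blank standing at (195,175) against the fence. The two dark-blue blocks behind, at (300,50) and (435,90), and the blue one at (95,340) are decoys. Next I'll grasp the blank.

```bash
python3 - <<'E'
from h import *
ctrl.gripper_to(66)
ctrl.move_ptp(W(-95,0,180),RC); ctrl.hold(.2)
s,im,d=grab('wrist','wrist5.png'); print(st())
P=pts(d,cam('wrist',s)); Z=P[...,2]; A=(P[...,:2]-O[:2])@ex[:2];B=(P[...,:2]-O[:2])@ey[:2]
k=(d>0)&(abs(B)<40)&(A>-123)&(A<-50)&(Z>68)&(Z<82); print('blank',k.sum(),cv2.minAreaRect(np.c_[A[k],B[k]].astype(np.float32)),np.median(Z[k]))
E
```

```text
(22.5917, array([-96.2 ,  -0.34, 155.56]), array([ 0.63, -0.38, -0.41]))
blank 4450 ((-93.81515502929688, 1.7257003784179688), (58.29263687133789, 36.03483963012695), 0.033881280571222305) 74.71061490529986
```

View pics/wrist5.png

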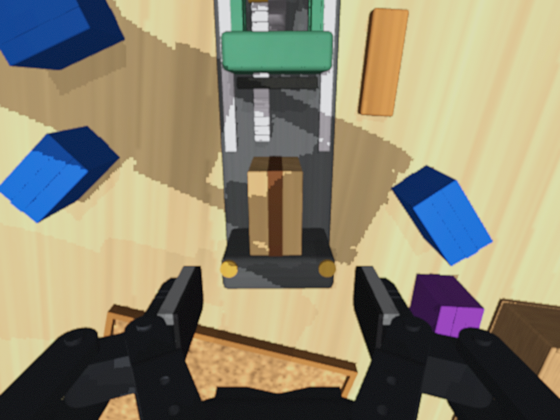

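The blank shows at (275,207), light-dark-light wood, aligned with the clamp and with both sides free.

```bash
python3 - <<'E'
from h import *
print(ctrl.move_l(W(-94,0.8,58),vel=80,threshold=8)); print(st())
ctrl.gripper_to(20,30); s=sensors.read_state(); print(st(),s['grip_width'])
np.save('/tmp/gz.npy',s['eef_pos'])
ctrl.move_l(W(-89,0.8,75),vel=50); print(st())
ctrl.move_l(W(-89,0.8,170),vel=120); print(st(),sensors.read_state()['grip_width'])
tx=np.array([0.9905,-0.137,0]);ty=np.array([.137,.9905,0]);T=np.array([495.33,-301.3,0])
R=np.column_stack([ty,np.cross(-ez,ty),-ez])
G=T-58*tx-5*ty
ctrl.move_ptp(G+[0,0,160],R); ctrl.hold(.3)
grab('wrist','wrist6.png');grab('side','side6.png');grab('scene','scene6.png'); print(st(),sensors.read_state()['eef_pos'],G,sensors.read_state()['grip_width'])
a=cv2.imread('pics/scene6.png');cv2.imwrite('pics/scene6c.png',cv2.resize(a[130:280,140:400],None,fx=3,fy=3,interpolation=2))
E
```

```text
False
(24.2667, array([-94.23,   0.33,  33.59]), array([-0.78, -0.63, -0.44]))
(24.6417, array([-94.12,   0.47,  33.43]), array([-0.1 ,  0.42,  2.29])) 35.73448843046472
(25.15, array([-88.98,   0.59,  50.4 ]), array([ 0.13, -0.51, -0.7 ]))
(26.0917, array([-88.71,   1.49, 144.09]), array([ 0.42, -0.  , -1.33])) 35.73765937381491
(27.55, array([-315.2 ,  120.12,  135.1 ]), array([-0.44, -0.43, -0.05])) [ 437.5219383  -297.87117164  160.1018646 ] [ 437.196  -298.3065    0.    ] 35.985341436733094
```

View pics/wrist6.png

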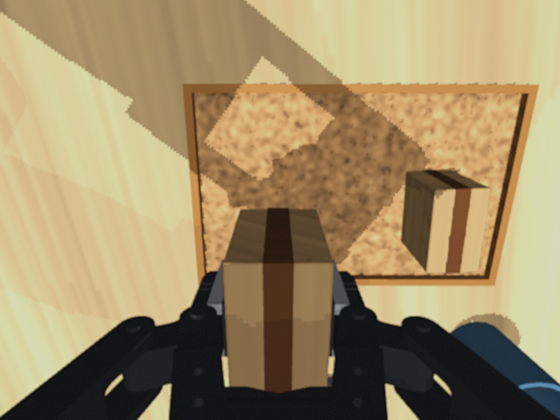

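View pics/scene6c.png

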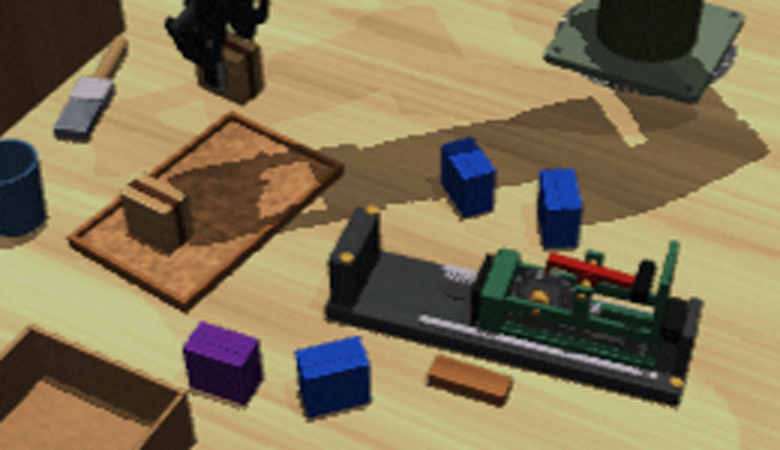

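The blank is held upright and square, and the free half of the tray is under it. I'll lower it with a force stop.

```bash
python3 - <<'E'
from h import *
tx=np.array([0.9905,-0.137,0]);ty=np.array([.137,.9905,0]);T=np.array([495.33,-301.3,0]); G=T-58*tx-5*ty
ctrl.move_l(G+[0,0,52],vel=80); ctrl.hold(.2); print(st())
print(ctrl.move_l(G+[0,0,41],vel=8,threshold=2.5)); print(st(),sensors.read_state()['eef_pos'])
ctrl.hold(.1); print(st())
E
```

```text
(29.25, array([-315.82,  120.31,   27.43]), array([ 0.68, -0.16, -0.38]))
True
(30.175, array([-315.54,  120.51,   19.4 ]), array([0.5 , 0.15, 5.07])) [ 437.18296775 -298.2653645    44.40469723]
(30.275, array([-315.55,  120.54,   19.41]), array([-0.04,  0.98,  5.55]))
```

Contact came at exactly the predicted height (TCP 44.4), so I'll release.

```bash
python3 - <<'E'
from h import *
tx=np.array([0.9905,-0.137,0]);ty=np.array([.137,.9905,0]);T=np.array([495.33,-301.3,0]); G=T-58*tx-5*ty
ctrl.gripper_to(60); print(st())
ctrl.move_l(G+[0,0,160],vel=80)
ctrl.move_l(G+[0,-50,280],vel=150); ctrl.hold(.3)
s,im,d=grab('wrist','wrist7.png'); grab('scene','scene7.png'); print(st())
P=pts(d,cam('wrist',s)); Z=P[...,2]; q=P[...,:2]-T[:2]; A=q@tx[:2];B=q@ty[:2]
k0=(d>0)&(abs(B)<75)&(Z>52)&(Z<70)
for k in(k0&(A<0)&(A>-110),k0&(A>0)&(A<110)): print(k.sum(),cv2.minAreaRect(np.c_[A[k],B[k]].astype(np.float32)),np.percentile(Z[k],[5,50,95]))
a=cv2.imread('pics/scene7.png');cv2.imwrite('pics/scene7c.png',cv2.resize(a[130:280,140:400],None,fx=3,fy=3,interpolation=2))
E
```

```text
(30.6333, array([-314.23,  121.56,   18.  ]), array([ 0.04,  0.67, -0.59]))
(33.6583, array([-364.78,  128.2 ,  254.67]), array([-0.23, -0.63,  0.07]))
2517 ((-58.69447708129883, -6.020132064819336), (35.772743225097656, 60.595088958740234), 0.5727975368499756) [59.44559081 60.72976162 61.98804922]
2640 ((60.8845329284668, -11.994861602783203), (36.70299530029297, 60.22267150878906), 2.273461103439331) [58.22820227 60.73520688 62.0150115 ]
```

View pics/wrist7.png

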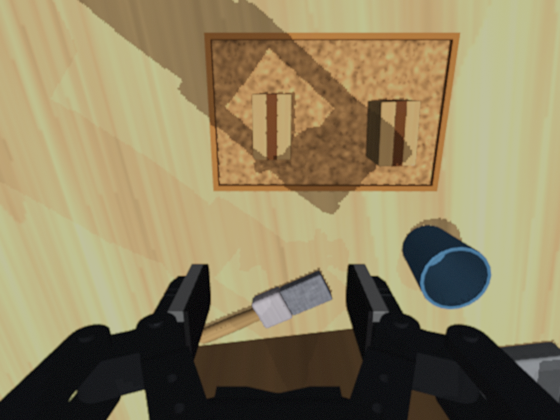

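View pics/scene7c.png

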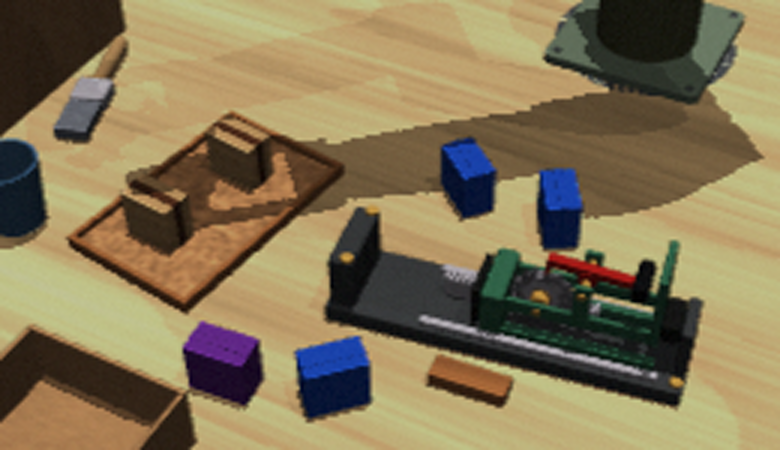

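Both blanks stand parallel on the cork, the placed one at wrist pixel (272,127) and the finished one at (395,132). The jaw is still at its stop. I'm handing the job in.

```bash
python3 -c "
from h import *
print(ctrl.finish_job(),st())"
```

```text
the job is handed in; nothing more can be done
the job is handed in; nothing more can be done
```

The job is done and handed in at about 34 s on the robot's clock. The jaw is at its stop and the blank stands upright on the tray's cork beside the finished one.

- **Pawl and jaw:** I found the top of the thumb bar by touch at about 116 mm and pressed it about 8 mm down. I held it there at about 10 N while sliding the jaw back onto its rubber stop. The jaw saw at most about 12 N along the slide, and the bar about 11.5 N, both well under 30 N. I then let the pawl come up gradually while still pushing lightly on the jaw.
- **Blank:** I gripped it across its free sides and lifted it out. I lowered it until contact, which came at the height I had predicted, then released it and moved away.
- **Last checks:** The blank is at tray position (-59, -6) mm with its top at 60.7 mm, matching the finished blank, and the two are parallel to within about 2°. The last scene picture shows the jaw still back, the pawl down, and nothing else visibly moved. The robot was touching nothing.
- **Disagreement:** From the scene camera, the push plate had moved about 52 mm, against 47 mm to first contact with the stop. I had pressed about 5 mm into the rubber, and I did not measure how far it sprang back afterwards.

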